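Lock the sloped housing with the T-handle key

TASK

Take the orange T-handle key from the blue stand and with it turn both deeply set fasteners of the white housing in the angled cradle clockwise until each is locked at its stop, white line on the green marks. Then put the key back upright in the free hole of the stand, seated on its collar, and let go of it. Do not move or knock over the other tools and things on the bench.

Things in the scene. Friction and masses are not known exactly. Their poses are not given: they have to be found in the camera images.
- key_grip (a point): Orange T-handle key: centre of its handle block, 54 mm long (x), 18 thick (y), 44 high (z), flat sides to grip across y. z points up the shaft, away from the blade. Below: steel collar, 32 mm diameter, 6 thick, underside 28 mm below the point, resting on the stand; then a 9 mm shaft ending in a flat blade 16 mm wide (x), 4 thick, 12 long. 0.12 kg.
- key_tip (a point): The end of the key's blade, 104 mm below the handle centre on the key's axis; same axes.
- left_fastener (a joint): Turn of the left fastener, rad: 0 unlocked, 1.2 locked at a hard stop, growing clockwise as seen looking onto the face. Starts at 0 to 0.35. A 54 mm black disc round the collar's foot turns with it, its white line along the slot; at 1.2 the line points to two green marks (along the panel's y). Stays where left; about 0.1 Nm turns it.
- left_mouth (a point): left fastener, 25 mm down the slope from the face's centre, 58 mm to its left. Point: centre of the mouth of its fixed collar (outer diameter 31, bore 23, 22 mm high). z: out along its axis, square to the face, 0.42 rad (24 degrees) from vertical, leaning to the panel's -x. x: along the slot, turns with it. Brass head in the bore: slot 7 mm wide, ends open to the bore, top 12 and floor 20 mm below the mouth.
- right_fastener (a joint): Turn of the right fastener, rad: 0 unlocked, 1.2 locked at a hard stop, growing clockwise as seen looking onto the face. Starts at 0 to 0.35. A 54 mm black disc round the collar's foot turns with it, its white line along the slot; at 1.2 the line points to two green marks (along the panel's y). Stays where left; about 0.1 Nm turns it.
- right_mouth (a point): right fastener, 28 mm up the slope from the face's centre, 58 mm to its right. Point: centre of the mouth of its fixed collar (outer diameter 31, bore 23, 22 mm high). z: out along its axis, square to the face, 0.42 rad (24 degrees) from vertical, leaning to the panel's -x. x: along the slot, turns with it. Brass head in the bore: slot 7 mm wide, ends open to the bore, top 12 and floor 20 mm below the mouth.
- panel (a point): Centre of the white housing's sloped face, 86 mm above the table. Axes of the fixed cradle: z up, x to the high side (away from the robot at yaw 0). Face 150 mm up the slope by 200 mm along y, upper edge 117 mm above the table; housing 45 mm thick. A carrying bail 21 mm high runs up its middle; two buttons 12 mm high near the lower edge.
- stand_top (a point): Blue tool stand, fixed: centre of the top of its plate (66 x 215 mm, 10 mm thick, top 92 mm above the table), z up. Three 23 mm round through holes at its centre and 80 mm either side along its y axis; one holds the key, the other two hold drivers. Open below the plate.
- driver_a_mid (a point): driver with round green handle, 27 mm thick and 58 mm high above the plate, standing in another hole of the stand; the point is 30 mm above the plate. Leave alone.
- driver_b_mid (a point): driver with round black handle, otherwise the same. Leave alone.
- spray_can: spray can, 40 mm diameter, 120 mm high, standing between cradle and stand; origin at its foot. Leave alone.
- tape_roll: roll of tape lying flat, 70 mm diameter, 22 mm high; origin under its centre. Leave alone.
- parts_tray: yellow tray 120 x 90 x 35 mm; origin under its centre. Leave alone.
- white_case: white plastic case 120 x 80 x 40 mm; origin under its centre. Leave alone.
- key: The whole key; its origin is on the axis at the underside of the collar, axes as for its handle.
There are look-alikes about, which are no part of the job. What is shaped like the part that bears stand_top but turquoise is not meant.

How it is judged:
By the outcome, as a careful person would: the job done as asked, in the order asked, and still so for the second after the job is handed in, with the robot touching nothing.
It also fails if it takes over 72 s, if anything falls off the work surface, if the arm or the gripper's body presses on something with over 40 N, if the wrist force passes 120 N, or if a joint passes its speed limit or range.

ROBOT

A 6-joint arm with a two-finger parallel gripper is mounted at the origin on the work surface. World frame = base frame: x ahead of the robot, y to its left, z up, the work surface at z = 0. Lengths are in mm, angles in rad, forces in N, time in s.
With the tool pointing down it reaches from about 350 to 875 mm from the base axis. Payload 4.2 kg.
Tool frame: the origin (TCP) lies at the very end of the fingers, on their centre line; the grasp point (between the pads) lies arm.grip_point_offset behind it (arm.grip_point_offset is the distance from the TCP to the grasp point, in mm); z points along the fingers, y is the line along which they close (so a half turn about z gives the same grasp; the last joint's range is limited). The gripper opens to 85 mm and grips with 20 to 120 N. Pads are 22 mm wide; open, the fingers measure 114 mm over their backs; the gripper's body (76 mm by 85 mm) begins 54 mm behind the grasp point. The pads swing forward as they close: fully open they stand 13 mm farther back than shut.
Start: joints at [-0.975, 0.385, 0.008, 0, -1.194, -0.259], TCP at [206.558, -589.859, 231.312] pointing down, gripper open.
Joint ranges: [-3.14, 3.14], [-1.21, 2.06], [-1.07, 1.41], [-3.16, 2.05], [-2.99, -0.16], [-3.1, 3.1]. Speed limits (rad/s): [2.79, 2.79, 3.14, 3.14, 3.14, 3.14].

INTERFACE

Orientations are given as a unit quaternion [x, y, z, w].
In Python, from bench import arm, cams, ticket gives the robot as it stands.
- The arm moves only by the tool servo_tool, never from a script. Its argument "commands" is a list that holds one entry, the list of rows, each a list of 7 numbers: the closure in counts, from 0 (fully open) to 255 (shut), then the shift along the tool's x, y, z in m, then the turn, a rotation vector about the tool's x, y, z in degrees. In form: [[[grip, x, y, z, ax, ay, az], ...]]. A call has 1 to 10 rows; each row shifts and turns the commanded pose from where the row before left it, along the tool's axes as they then stand; what a row does not reach is not made up. A row lasts 1/12 s, in which the tool goes at most 41.7 mm and 7.16 degrees, less where a joint would pass 70% of its speed; a pose out of reach is approached as far as the arm can. A call with a gripper value outside its range is refused whole. The fingers move at their own pace and stop on an object; the grip force is fixed at half the most. Time passes only in rows, so rows that do not move let the fingers close. It gives the time, the measured TCP pose, the force, the opening and the grip force at its end, in the units of the state.
- arm.read_state(): the state, without advancing time (a new reading comes with each control period).
- cams.get_image(name): name is "side" or "top" or "wrist"; returns a dict with "frame" (400x640x3 uint8, blue, green, red), "K" (3x3 intrinsics, pixels), "T" (4x4, takes a point from camera to world coordinates). Camera axes: x right, y up, looking along -z (the intrinsics and any distortion apply to the point x, -y, -z); pixel columns grow to the right and rows downward; lengths in mm; the calibration is good to about 2 mm. A picture is of the moment at which its call begins. There is no depth.
- ticket.job_done(): hands the job in; it is judged then, once.
The state is a dict: "clock": time; "joints": joint angles; "joint_vel": joint speeds; "joint_efforts": joint torques, N m; "position": TCP position; "ee_rot": TCP orientation; "contact_force": force on the tool from outside, world axes, zero at the start; "wrist_torque": the same for the moment, N m; "gripper_width": finger opening in mm; "grasp_force": force on a finger pad.
Only numpy, scipy, OpenCV 4.12 (cv2) and the standard library are available. Lean on these libraries where they do the work, as an engineer would, in place of code of your own. Each camera call takes 0.05 s, during which the arm holds its last target. There are 200 camera calls.

## Working session

There is one attempt and no reset: what is moved stays moved. The work goes in short steps, Python scripts to look and compute and a tool call to move; the robot and the scene stay as the last step left them, time stands still between calls to the robot, and variables do not carry over. Pictures are saved under pics/ and viewed, at most 13 in all, crops included, and the job is handed in when it is done.

Besides the shell and the picture viewer there is one more tool, called after "Emit:" as name(argument=value, ...), one argument or row to a line, values as JSON. servo_tool: Moves the arm, as the interface text tells. Its arguments: {"type":"object","properties":{"commands":{"type":"array","items":{"type":"array","items":{"type":"array","items":{"type":"number"}}}}},"required":["commands"]}

```bash
mkdir -p pics; ls; python3 - <<'E'
from bench import arm,cams
import cv2,numpy as np
print(arm.read_state(), arm.grip_point_offset)
for n in ("side","top","wrist"):
    d=cams.get_image(n); cv2.imwrite(f"pics/{n}0.png",d["frame"]); print(n,d["K"].tolist(),d["T"].round(4).tolist(),[k for k in d])
a=[cv2.imread(f"pics/{n}0.png") for n in("side","top")]
E
```

```text
pics
{'clock': 0.0, 'joints': array([-9.75378830e-01,  3.85571053e-01,  6.63940558e-03, -4.74786662e-04,
       -1.19396007e+00, -2.58583830e-01]), 'joint_vel': array([ 0.00091554,  0.00152781,  0.00130615,  0.00117831, -0.00039338,
        0.00188524]), 'joint_efforts': array([-1.70329713e-05, -3.92285657e+01,  1.88404298e+01,  4.18599442e+00,
       -4.51949338e-03, -1.79186287e-06]), 'position': array([ 206.38365864, -589.34463159,  230.22171265]), 'ee_rot': array([-1.67535347e-01,  9.85865488e-01,  1.04500321e-03, -2.33061930e-04]), 'contact_force': array([ 0.11703268,  0.18680371, -0.49555921]), 'wrist_torque': array([-0.02827015, -0.02213594,  0.00183675]), 'grasp_force': 0.0, 'gripper_width': 85.35215001434763} 18.700000000000003
side [[398.2406291316069, 0.0, 318.11258694649945], [0.0, 398.2406291316069, 193.4052089591658], [0.0, 0.0, 1.0]] [[-0.6718, 0.5024, -0.5444, -78.9307], [-0.7406, -0.4681, 0.482, 528.0219], [-0.0127, 0.7269, 0.6866, 819.3958], [0.0, 0.0, 0.0, 1.0]] ['frame', 'K', 'T']
top [[489.70232098355734, 0.0, 315.4511259384882], [0.0, 489.70232098355734, 205.94517049115672], [0.0, 0.0, 1.0]] [[0.0008, 0.9934, -0.1149, 304.8433], [-1.0, 0.0016, 0.0068, -5.0606], [0.0069, 0.1149, 0.9934, 1707.2438], [0.0, 0.0, 0.0, 1.0]] ['frame', 'K', 'T']
wrist [[349.8385262007679, 0.0, 319.9169953613917], [0.0, 349.8385262007679, 197.57709501303725], [0.0, 0.0, 1.0]] [[-0.33, -0.8977, -0.2921, 132.3136], [0.944, -0.3133, -0.1037, -615.4403], [0.0016, -0.31, 0.9507, 372.9813], [0.0, 0.0, 0.0, 1.0]] ['frame', 'K', 'T']
```

View pics/top0.png

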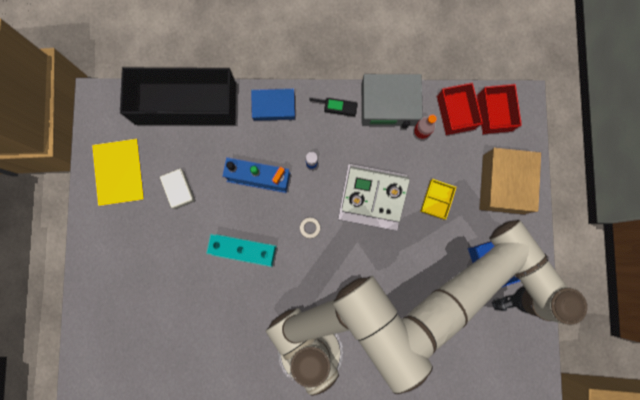

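View pics/side0.png

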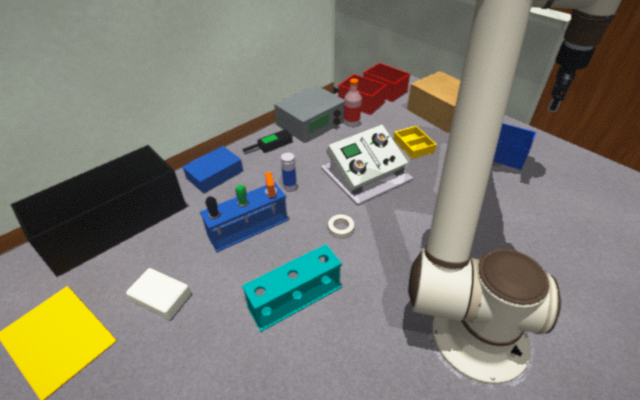

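The top view shows the blue stand at about (256,174) with the key at its right hole (279,174). The housing is at (375,197), with fasteners at about (356,199) and (394,190). The turquoise stand at (241,250) is the look-alike.

```bash
cat > h.py <<'E'
import numpy as np,cv2
from scipy.spatial.transform import Rotation as R
from bench import arm,cams
C=np.diag([1,-1,-1])
def get(n,save=None):
    d=cams.get_image(n)
    if save: cv2.imwrite(f"pics/{save}.png",d["frame"])
    return d
def ray(d,p):
    v=C@np.linalg.inv(d["K"])@np.array([p[0],p[1],1.]); T=d["T"]
    v=T[:3,:3]@v; return T[:3,3],v/np.linalg.norm(v)
def onz(d,p,z):
    o,v=ray(d,p); return o+v*(z-o[2])/v[2]
def onplane(d,p,q,n):
    o,v=ray(d,p); return o+v*(np.dot(q-o,n)/np.dot(v,n))
def tri(a,pa,b,pb):
    o1,v1=ray(a,pa);o2,v2=ray(b,pb)
    s=np.linalg.lstsq(np.c_[v1,-v2],o2-o1,rcond=None)[0]
    A=o1+s[0]*v1;B=o2+s[1]*v2; return (A+B)/2,np.linalg.norm(A-B)
def proj(d,P):
    T=d["T"];c=C@(T[:3,:3].T@(np.asarray(P,float)-T[:3,3]));u=d["K"]@c;return u[:2]/u[2]
def mask(d,lo,hi,roi=None):
    m=cv2.inRange(cv2.cvtColor(d["frame"],cv2.COLOR_BGR2HSV),np.array(lo),np.array(hi))
    if roi is not None:
        k=np.zeros_like(m);x0,y0,x1,y1=roi;k[y0:y1,x0:x1]=255;m&=k
    return m
def blobs(m,amin=20):
    cs,_=cv2.findContours(m,cv2.RETR_EXTERNAL,cv2.CHAIN_APPROX_NONE)
    return sorted([c for c in cs if cv2.contourArea(c)>=amin],key=cv2.contourArea,reverse=True)
def tool():
    s=arm.read_state();return s["position"],R.from_quat(s["ee_rot"]).as_matrix(),s
def rel(p,Rm):
    """shift (mm, tool axes) and rotvec (deg, tool axes) from now to pose p,Rm"""
    q,Rn,_=tool();return (Rn.T@(np.asarray(p)-q)).round(1),np.degrees(R.from_matrix(Rn.T@Rm).as_rotvec()).round(2)
E
python3 - <<'E'
from h import *
t=get("top");s=get("side")
rs={"top":(265,150,300,200),"side":(255,165,285,205)}
cen={}
for n,d in(("top",t),("side",s)):
    m=mask(d,(5,150,120),(16,255,255),rs[n]); b=blobs(m,5)
    for c in b[:2]: print(n,cv2.minAreaRect(c),cv2.boundingRect(c))
    ys,xs=np.nonzero(m);cen[n]=(xs.mean(),ys.mean())
print("tri key",tri(t,cen["top"],s,cen["side"]), onz(t,cen["top"],135))
m=mask(t,(105,120,60),(125,255,255),(215,150,300,200));c=blobs(m)[0];r=cv2.minAreaRect(c);print(r);bx=cv2.boxPoints(r)
print(np.array([onz(t,p,92) for p in bx]).round(0))
for nm,p in(("L",(356,199)),("R",(394,190))):print(nm,onz(t,p,86).round(0))
q,Rn,_=tool();print(q,Rn.round(3))
w=get("wrist");print("cam in tool",(Rn.T@(w["T"][:3,3]-q)).round(1),(Rn.T@w["T"][:3,:3]).round(3))
f=np.vstack([cv2.resize(t["frame"][145:240,210:420],(800,362),interpolation=3)]);cv2.imwrite("pics/c1.png",f)
E
```

```text
top ((277.95587158203125, 174.57351684570312), (5.316455841064453, 16.120866775512695), 30.963756561279297) (273, 167, 11, 16)
side ((269.7432556152344, 183.95947265625), (24.824247360229492, 6.740358352661133), 80.53767395019531) (265, 172, 10, 25)
tri key (array([590.95943814, 106.15989596, 121.21461111]), np.float64(2.6601577142113317)) [589.36612739 106.18919368 135.        ]
((255.68301391601562, 174.6905517578125), (65.23812866210938, 23.4660701751709), 10.61965560913086)
[[578. 298.  92.]
 [656. 285.  92.]
 [616.  70.  92.]
 [538.  83.  92.]]
L [ 516. -152.   86.]
R [ 547. -279.   86.]
[ 206.46831851 -589.65429283  230.80581877] [[-0.944 -0.33  -0.   ]
 [-0.33   0.944  0.001]
 [ 0.     0.001 -1.   ]]
cam in tool [  78.5    0.2 -142.6] [[-0.     0.951  0.31 ]
 [ 1.     0.     0.   ]
 [ 0.     0.31  -0.951]]
```

View pics/c1.png

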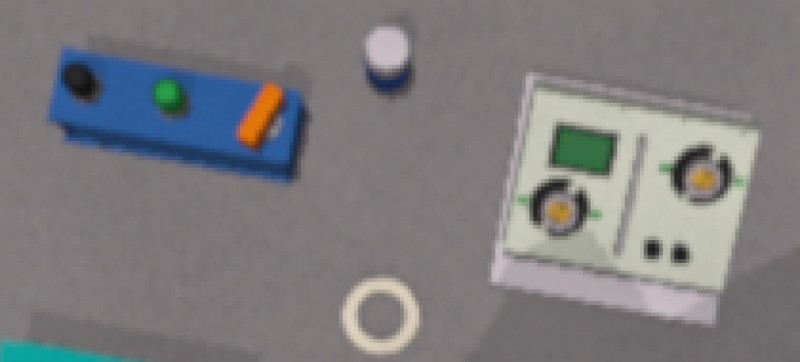

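The crop shows the key handle at yaw about −31° and the panel and stand both at yaw about −10.5°. The green marks sit either side of each fastener, at crop (558,211) and (703,178). Next I'll look at the fasteners square-on with the wrist camera before fetching the key.

```bash
cat >> h.py <<'E'
def frame(n,yaw):
    """tool rotation: z=-n, x near yaw (deg)"""
    z=-np.asarray(n,float);z/=np.linalg.norm(z);x=np.array([np.cos(np.radians(yaw)),np.sin(np.radians(yaw)),0])
    x-=z*(x@z);x/=np.linalg.norm(x);return np.c_[x,np.cross(z,x),z]
def norm(pyaw,t=0.42):
    a=np.radians(pyaw);return np.array([-np.sin(t)*np.cos(a),-np.sin(t)*np.sin(a),np.cos(t)])
def plan(p,Rm,n,g):
    q,Rn,_=tool();d=R.from_matrix(Rn.T@Rm).as_rotvec();p=np.asarray(p,float)
    st=(p-q)/n;w=np.degrees(d)/n
    print("per row: %.1f mm, %.2f deg"%(np.linalg.norm(st),np.linalg.norm(w)))
    for k in range(n):
        Rk=Rn@R.from_rotvec(d*k/n).as_matrix();s=Rk.T@st/1000
        print([g]+s.round(4).tolist()+w.round(1).tolist())
E
python3 - <<'E'
from h import *
n=norm(-10.4);P=np.array([531,-215,86])+n*145
print(P); plan(P,frame(n,-31),20,100)
E
```

```text
[ 472.84607546 -204.32675757  218.39789635]
per row: 23.4 mm, 6.46 deg
[100, -0.0189, 0.0138, 0.0006, 1.5, 0.1, -6.3]
[100, -0.0203, 0.0116, 0.0003, 1.5, 0.1, -6.3]
[100, -0.0215, 0.0094, -0.0, 1.5, 0.1, -6.3]
[100, -0.0224, 0.0069, -0.0003, 1.5, 0.1, -6.3]
[100, -0.023, 0.0044, -0.0005, 1.5, 0.1, -6.3]
[100, -0.0233, 0.0019, -0.0006, 1.5, 0.1, -6.3]
[100, -0.0234, -0.0007, -0.0006, 1.5, 0.1, -6.3]
[100, -0.0232, -0.0033, -0.0006, 1.5, 0.1, -6.3]
[100, -0.0227, -0.0058, -0.0006, 1.5, 0.1, -6.3]
[100, -0.0219, -0.0083, -0.0004, 1.5, 0.1, -6.3]
[100, -0.0209, -0.0106, -0.0002, 1.5, 0.1, -6.3]
[100, -0.0196, -0.0129, 0.0001, 1.5, 0.1, -6.3]
[100, -0.0181, -0.0149, 0.0004, 1.5, 0.1, -6.3]
[100, -0.0163, -0.0168, 0.0008, 1.5, 0.1, -6.3]
[100, -0.0144, -0.0184, 0.0012, 1.5, 0.1, -6.3]
[100, -0.0123, -0.0199, 0.0017, 1.5, 0.1, -6.3]
[100, -0.01, -0.0211, 0.0022, 1.5, 0.1, -6.3]
[100, -0.0077, -0.022, 0.0027, 1.5, 0.1, -6.3]
[100, -0.0053, -0.0226, 0.0033, 1.5, 0.1, -6.3]
[100, -0.0028, -0.0229, 0.0039, 1.5, 0.1, -6.3]
```

Emit:
servo_tool(
  commands=[
    [[100,-0.019,0.014,0,1.5,0,-6.3],[100,-0.02,0.012,0,1.5,0,-6.3],[100,-0.021,0.009,0,1.5,0,-6.3],[100,-0.022,0.007,0,1.5,0,-6.3],[100,-0.023,0.004,0,1.5,0,-6.3],[100,-0.023,0.002,0,1.5,0,-6.3],[100,-0.023,-0.001,0,1.5,0,-6.3],[100,-0.023,-0.003,0,1.5,0,-6.3],[100,-0.023,-0.006,0,1.5,0,-6.3],[100,-0.022,-0.008,0,1.5,0,-6.3]],
  ],
)

```text
clock: 1.13
position: [338.9, -397.2, 224.0]
ee_rot: [-0.657, 0.743, -0.123, 0.021]
contact_force: [-0.3, -1.1, -0.0]
gripper_width: 51.6
grasp_force: 0.0
```

Emit:
servo_tool(
  commands=[
    [[100,-0.021,-0.011,0,1.5,0,-6.3],[100,-0.02,-0.013,0,1.5,0,-6.3],[100,-0.018,-0.015,0,1.5,0,-6.3],[100,-0.016,-0.017,0.001,1.5,0,-6.3],[100,-0.014,-0.018,0.001,1.5,0,-6.3],[100,-0.012,-0.02,0.002,1.5,0,-6.3],[100,-0.01,-0.021,0.002,1.5,0,-6.3],[100,-0.008,-0.022,0.003,1.5,0,-6.3],[100,-0.005,-0.023,0.003,1.5,0,-6.3],[100,-0.003,-0.023,0.004,1.5,0,-6.3]],
  ],
)

```text
clock: 1.97
position: [471.4, -203.4, 222.9]
ee_rot: [0.94, -0.27, 0.207, -0.035]
contact_force: [0.9, 0.1, -1.3]
gripper_width: 51.8
grasp_force: 0.0
```

```bash
python3 - <<'E'
from h import *
w=get("wrist","w1");q,Rn,s=tool();print(q,Rn.round(3),s["joints"],s["joint_vel"].round(3),s["gripper_width"])
np.savez("w1",K=w["K"],T=w["T"],frame=w["frame"])
n=norm(-10.4)
for P in ((516,-152,86),(547,-279,86)):print(proj(w,P))
E
```

```text
[ 473.00933791 -202.01061485  223.11326077] [[ 0.771 -0.488  0.41 ]
 [-0.518 -0.855 -0.044]
 [ 0.372 -0.178 -0.911]] [-0.08116592  0.02170184 -0.56560531  0.02045422 -0.55895597  1.08294681] [-0.042  0.002  0.002  0.027 -0.032 -0.183] 52.15996966424512
[273.61405449 231.19311509]
[381.40161109 124.63343009]
```

View pics/w1.png

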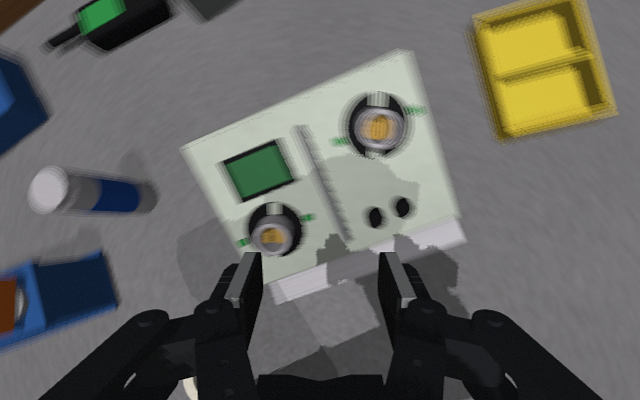

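The wrist view is slightly motion-blurred. It shows the face quad with corners at about (182,150), (405,50), (460,217) and (270,283). The left fastener is at (272,232) and the right at (378,122), with green marks beside each. I'll retake it settled and solve the panel pose from the face corners.

```bash
python3 - <<'E'
from h import *
get("wrist");w=get("wrist");f=w["frame"];q,Rn,s=tool();print(s["joint_vel"].round(3))
np.savez("w1",K=w["K"],T=w["T"],frame=f)
g=mask(w,(50,90,60),(80,255,255),(200,80,450,260))
for c in blobs(g,6):print("green",np.round(cv2.minAreaRect(c)[0],1),cv2.contourArea(c))
hsv=cv2.cvtColor(f,cv2.COLOR_BGR2HSV)
print(hsv[190,320],hsv[240,360],hsv[100,260],hsv[235,440])
y=mask(w,(8,80,80),(28,255,255),(200,80,450,260))
for c in blobs(y,15):print("brass",cv2.minAreaRect(c))
cv2.imwrite("pics/w1b.png",np.hstack([cv2.resize(f[a:a+80,b:b+80],(400,400),interpolation=2) for a,b in((190,232),(85,338))]))
E
```

```text
[-0.028 -0.004 -0.01   0.003 -0.006 -0.014]
green [263.1 171.3] 1928.0
green [422.4 111.3] 58.5
green [344.8 141.9] 51.5
green [312.7 217.8] 44.5
green [246.1 241.7] 40.0
[ 50  13 173] [ 45  15 167] [150   4 116] [141   9 198]
brass ((385.0, 128.0), (26.0, 26.0), 0.0)
brass ((282.0, 235.5), (15.0, 12.0), 90.0)
brass ((270.5, 235.0), (14.0, 7.0), 90.0)
```

View pics/w1b.png

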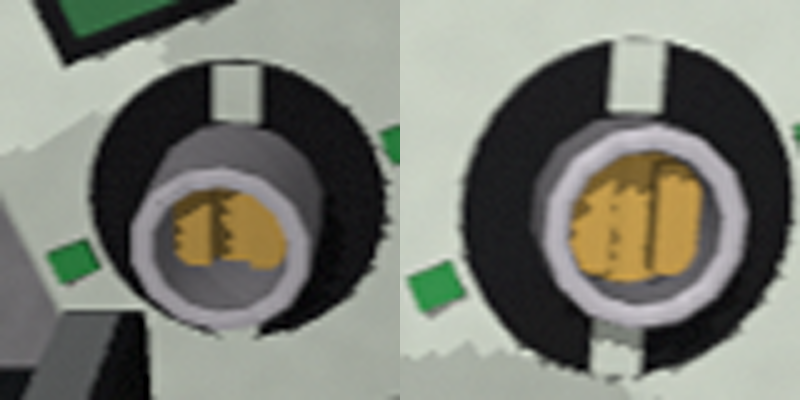

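Left crop: mouth centre at px (276,240), foot at (279.5,229.5), line from (279.4,208.6) to (279.4,256.4). Right crop: mouth at (387,129.4), foot at (383.5,126.8), line from (385.4,100) to (381.4,155). Both slots are clearly visible, so I'll fit the panel pose and slot angles.

```bash
cat > fit.py <<'E'
from h import *
from scipy.optimize import least_squares
w=dict(np.load("w1.npz"))
def axes(yaw):
    n=norm(yaw);a=np.radians(yaw);ey=np.array([-np.sin(a),np.cos(a),0]);return np.cross(ey,n),ey,n
L,Rr=(-25,58),(28,-58)
def pts(p):
    ex,ey,n=axes(p[3]);c=p[:3];f=lambda u,v,h=0:c+u*ex+v*ey+h*n
    return [f(*L),f(*Rr),f(*L,22),f(*Rr,22)]
obs=[(279.5,229.6),(383.5,126.7),(276,240),(387,129.4)]
def res(p):
    r=[proj(w,P)-o for P,o in zip(pts(p),obs)]
    return np.r_[np.concatenate(r),(p[2]-86)/2]
s=least_squares(res,[531,-215,86,-10.4]);p=s.x;print("panel",p.round(1),s.fun.round(1))
ex,ey,n=axes(p[3])
for g in((422.4,111.3),(344.8,141.9)),((312.7,217.8),(246.1,241.7)):
    a,b=[onplane(w,x,p[:3],n) for x in g];print("marks len, ang off y",np.linalg.norm(a-b),np.degrees(np.arctan2((b-a)@ex,(b-a)@ey)))
for nm,l in(("L",((279.4,208.6),(279.4,256.4))),("R",((385.4,100),(381.4,155)))):
    a,b=[onplane(w,x,p[:3],n) for x in l];d=a-b
    # clockwise angle from line to +-y
    ang=np.degrees(np.arctan2(d@ey,d@ex));print(nm,"line dir in panel (ccw from ex) %.1f"%ang,"turn start rad %.2f"%(1.2-np.radians((ang-90)%180)))
np.save("panel",p)
if __name__=="__main__":
  print(np.round(pts(p),1))
E
python3 fit.py
python3 - <<'E'
from h import *
q,Rn,_=tool()
P=np.array([590,106,230]); plan(P,frame([0,0,1],-31),14,100)
E
```

```text
panel [ 528.4 -215.6   86.5  -10.7] [ 0.2 -0.2 -0.4 -0.4  0.1 -0.   0.2  0.6  0.3]
marks len, ang off y 66.26198406112492 -0.08891225686067028
marks len, ang off y 66.05907827846956 0.28614401122661043
L line dir in panel (ccw from ex) -24.0 turn start rad 0.05
R line dir in panel (ccw from ex) -22.8 turn start rad 0.03
[[ 516.7 -154.4   76.3]
 [ 542.8 -277.3   97.9]
 [ 507.9 -152.7   96.4]
 [ 534.  -275.7  118. ]]
per row: 23.7 mm, 1.73 deg
[100, -0.005, -0.0231, 0.002, -0.7, -1.6, -0.1]
[100, -0.0049, -0.0231, 0.0018, -0.7, -1.6, -0.1]
[100, -0.0048, -0.0232, 0.0016, -0.7, -1.6, -0.1]
[100, -0.0047, -0.0232, 0.0015, -0.7, -1.6, -0.1]
[100, -0.0046, -0.0232, 0.0013, -0.7, -1.6, -0.1]
[100, -0.0046, -0.0232, 0.0011, -0.7, -1.6, -0.1]
[100, -0.0045, -0.0233, 0.0009, -0.7, -1.6, -0.1]
[100, -0.0044, -0.0233, 0.0008, -0.7, -1.6, -0.1]
[100, -0.0044, -0.0233, 0.0006, -0.7, -1.6, -0.1]
[100, -0.0043, -0.0233, 0.0004, -0.7, -1.6, -0.1]
[100, -0.0043, -0.0233, 0.0002, -0.7, -1.6, -0.1]
[100, -0.0042, -0.0233, 0.0, -0.7, -1.6, -0.1]
[100, -0.0042, -0.0233, -0.0001, -0.7, -1.6, -0.1]
[100, -0.0042, -0.0233, -0.0003, -0.7, -1.6, -0.1]
```

Emit:
servo_tool(
  commands=[
    [[100,-0.005,-0.023,0.002,-0.7,-1.6,0],[100,-0.005,-0.023,0.002,-0.7,-1.6,0],[100,-0.005,-0.023,0.002,-0.7,-1.6,0],[100,-0.005,-0.023,0.001,-0.7,-1.6,0],[100,-0.005,-0.023,0.001,-0.7,-1.6,0],[100,-0.005,-0.023,0.001,-0.7,-1.6,0],[100,-0.004,-0.023,0.001,-0.7,-1.6,0],[100,-0.004,-0.023,0.001,-0.7,-1.6,0],[100,-0.004,-0.023,0,-0.7,-1.6,0],[100,-0.004,-0.023,0,-0.7,-1.6,0]],
  ],
)

```text
clock: 2.95
position: [556.2, 14.4, 229.7]
ee_rot: [0.959, -0.279, 0.056, -0.015]
contact_force: [1.5, 0.3, -0.2]
gripper_width: 51.9
grasp_force: 0.0
```

Emit:
servo_tool(
  commands=[
    [[100,-0.004,-0.023,0,-0.7,-1.6,0],[100,-0.004,-0.023,0,-0.7,-1.6,0],[100,-0.004,-0.023,0,-0.7,-1.6,0],[100,-0.004,-0.023,0,-0.7,-1.6,0],[100,0,0,0,0,0,0],[100,0,0,0,0,0,0],[100,0,0,0,0,0,0]],
  ],
)

```text
clock: 3.53
position: [591.2, 99.6, 232.2]
ee_rot: [0.96, -0.278, -0.004, -0.007]
contact_force: [0.8, -0.5, 0.9]
gripper_width: 52.1
grasp_force: 0.0
```

```bash
python3 - <<'E'
from h import *
w=get("wrist","k1");q,Rn,s=tool();print(q,Rn.round(3),s["joint_vel"].round(3));np.savez("k1",K=w["K"],T=w["T"],frame=w["frame"])
m=mask(w,(5,150,60),(16,255,255))
for c in blobs(m,50):print(cv2.minAreaRect(c),cv2.boundingRect(c),cv2.approxPolyDP(c,4,True).reshape(-1,2).tolist())
print(proj(w,(590,106,142)),proj(w,(590,106,98)))
E
```

```text
[591.02518294  99.40074032 232.50176961] [[ 0.845 -0.534 -0.003]
 [-0.534 -0.845  0.016]
 [-0.011 -0.012 -1.   ]] [-0.001 -0.01  -0.002 -0.002 -0.     0.001]
((315.9366760253906, 201.16969299316406), (82.43040466308594, 24.78144645690918), 87.27368927001953) (303, 160, 27, 83) [[307, 161], [307, 240], [325, 242], [326, 162]]
[315.87410074 207.74764996] [317.04692439 189.19268336]
```

View pics/k1.png

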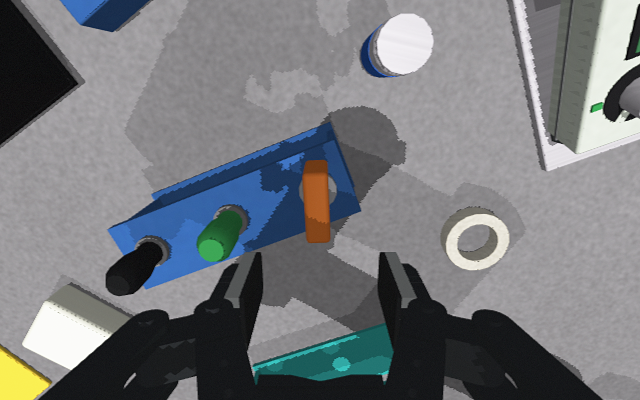

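The wrist view shows the handle at px (303–330, 160–242), nearly aligned with tool x (image up), with the collar behind it and the green driver at (222,232). I'll refine on the top face.

```bash
python3 - <<'E'
from h import *
w=dict(np.load("k1.npz"));f=w["frame"]
v=cv2.cvtColor(f,cv2.COLOR_BGR2HSV)
print("col V",v[155:248:4,316].tolist());print("row",v[215,298:336].tolist())
m=mask(w,(5,150,60),(16,255,255))
for y in range(162,244,10):
    xs=np.nonzero(m[y,290:340])[0];print(y,290+xs.min(),290+xs.max())
# stand: hole ring / driver bases for yaw
E
```

```text
col V [[108, 174, 88], [107, 193, 94], [12, 206, 110], [12, 201, 113], [12, 204, 111], [12, 200, 157], [12, 197, 172], [12, 197, 172], [12, 195, 173], [12, 197, 172], [12, 195, 173], [12, 197, 172], [12, 193, 173], [12, 197, 173], [12, 194, 175], [12, 197, 172], [12, 198, 161], [12, 206, 130], [12, 200, 134], [12, 203, 132], [12, 205, 132], [12, 203, 132], [135, 11, 96], [150, 5, 93]]
row [[108, 178, 90], [109, 166, 92], [108, 173, 90], [108, 171, 91], [108, 177, 91], [107, 184, 94], [135, 59, 69], [11, 181, 114], [12, 209, 133], [12, 205, 153], [12, 201, 169], [12, 198, 171], [12, 204, 170], [12, 200, 172], [12, 198, 171], [12, 199, 172], [12, 200, 171], [12, 196, 173], [12, 197, 172], [12, 195, 174], [12, 197, 173], [12, 196, 174], [12, 199, 172], [12, 199, 173], [12, 196, 173], [12, 198, 174], [12, 198, 174], [12, 197, 173], [12, 200, 166], [12, 202, 159], [12, 210, 147], [7, 128, 98], [110, 140, 80], [107, 182, 91], [108, 167, 90], [108, 172, 89], [108, 171, 88], [107, 171, 88]]
162 306 326
172 304 326
182 303 327
192 304 327
202 304 328
212 305 328
222 306 329
232 306 329
242 309 325
```

```bash
python3 - <<'E'
from h import *
w=dict(np.load("k1.npz"));q,Rn,_=tool()
a=onz(w,(315.5,173.5),142);b=onz(w,(317.5,242),142);print(a,b,np.linalg.norm(a-b))
c=(a+b)/2
m=mask(w,(5,150,60),(16,255,255))
l=[];r=[]
for y in range(182,236,3):
    xs=np.nonzero(m[y,290:340])[0]; l.append(onz(w,(289.5+xs.min(),y),142));r.append(onz(w,(290.5+xs.max(),y),142))
l,r=np.array(l),np.array(r);mid=(l+r)/2
k=np.polyfit(mid[:,0],mid[:,1],1);print("yaw",np.degrees(np.arctan(k[0])),"thick",np.linalg.norm(l-r,axis=1).mean(), [np.degrees(np.arctan(np.polyfit(e[:,0],e[:,1],1)[0])) for e in(l,r)])
print("c",c,"tool yaw",np.degrees(np.arctan2(Rn[1,0],Rn[0,0])))
yaw=np.degrees(np.arctan(k[0]))
print(rel([c[0],c[1],q[2]],frame([0,0,1],yaw)))
E
```

```text
[611.19967055  92.7774203  142.        ] [566.84235526 119.36435211 142.        ] 51.7149529904388
yaw -29.637362848654863 thick 17.243604616755878 [np.float64(-29.63879626134033), np.float64(-29.6295967385429)]
c [589.02101291 106.0708862  142.        ] tool yaw -32.30474230265344
(array([-5.3, -4.6,  0.1]), array([-0.69,  0.62, -2.67]))
```

Emit:
servo_tool(
  commands=[
    [[100,-0.0053,-0.0046,0,-0.7,0.6,-2.5],[100,0,0,0.025,0,0,0],[100,0,0,0.03,0,0,0],[100,0,0,0.03,0,0,0],[100,0,0,0.02,0,0,0],[100,0,0,0.016,0,0,0],[100,0,0,0.006,0,0,0],[100,0,0,0,0,0,0],[100,0,0,0,0,0,0]],
  ],
)

```text
clock: 4.33
position: [589.9, 107.4, 106.7]
ee_rot: [0.967, -0.256, 0.001, -0.0]
contact_force: [0.5, 0.3, 0.3]
gripper_width: 51.7
grasp_force: 0.0
```

```bash
python3 - <<'E'
from h import *
w=get("wrist");q,Rn,s=tool();print(q,Rn.round(3),s["joint_vel"].round(3),s["contact_force"],rel([589,106,105],frame([0,0,1],-29.8)))
E
```

```text
[590.35484355 107.58106157 107.26603795] [[ 0.869 -0.495  0.003]
 [-0.495 -0.869  0.001]
 [ 0.002 -0.002 -1.   ]] [-0.    -0.007  0.009 -0.004  0.001 -0.003] [0.09961742 0.31608985 0.25253185] (array([-0.4,  2. ,  2.3]), array([-0.13, -0.11,  0.13]))
```

Emit:
servo_tool(
  commands=[
    [[100,0,0.0018,0.002,0,0,0],[255,0,0,0,0,0,0],[255,0,0,0,0,0,0],[255,0,0,0,0,0,0],[255,0,0,0,0,0,0],[255,0,0,0,0,0,0],[255,0,0,0,0,0,0],[255,0,0,0,0,0,0],[255,0,0,0,0,0,0]],
  ],
)

```text
clock: 5.13
position: [589.1, 105.9, 104.5]
ee_rot: [0.967, -0.256, 0.001, -0.001]
contact_force: [-1.2, -0.4, 5.8]
gripper_width: 17.6
grasp_force: 58.8
```

Emit:
servo_tool(
  commands=[
    [[255,0,0,-0.006,0,0,0],[255,0,0,-0.02,0,0,0],[255,0,0,-0.03,0,0,0],[255,0,0,-0.04,0,0,0],[255,0,0,-0.03,0,0,0],[255,0,0,-0.014,0,0,0],[255,0,0,0,0,0,0],[255,0,0,0,0,0,0],[255,0,0,0,0,0,0]],
  ],
)

```text
clock: 5.88
position: [587.4, 105.5, 241.5]
ee_rot: [0.967, -0.257, -0.002, 0.001]
contact_force: [-0.1, 0.0, -1.8]
gripper_width: 17.0
grasp_force: 67.5
```

```bash
python3 - <<'E'
from h import *
w=get("wrist","g1");s0=get("side","g1s");t=get("top");q,Rn,s=tool();print(q,Rn.round(3),s["gripper_width"],s["grasp_force"],s["contact_force"])
print("tip pred wrist",proj(w,q+Rn@[0,0,85.3]),"side",proj(s0,q+Rn@[0,0,85.3]),"grip side",proj(s0,q-Rn@[0,0,18.7]))
np.savez("g1",K=w["K"],T=w["T"],frame=w["frame"])
u,v=proj(s0,q+Rn@[0,0,40]).astype(int);c=s0["frame"][v-60:v+60,u-60:u+60]
cv2.imwrite("pics/g1c.png",np.hstack([cv2.resize(c,(400,400),interpolation=2),cv2.resize(w["frame"][120:320,220:420],(400,400))]))
E
```

```text
[587.86929034 105.45549024 241.64108454] [[ 0.868 -0.496 -0.004]
 [-0.496 -0.868 -0.001]
 [-0.003  0.002 -1.   ]] 17.0621849914539 67.54499673843384 [-0.08424271  0.01729118 -1.37959899]
tip pred wrist [320.90210163 205.00993638] side [268.88535372 173.64858334] grip side [264.5148529  140.43117706]
```

View pics/g1c.png

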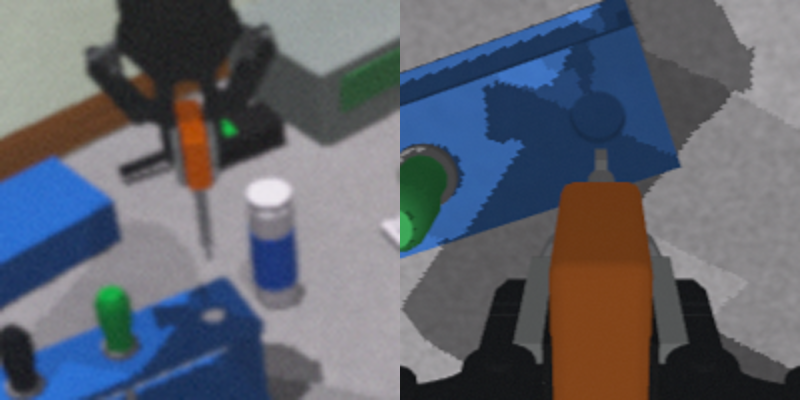

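The key is gripped straight: the side crop shows it hanging vertically, and the wrist crop puts the blade tip at about (321,195), as predicted. Next is the hover above the left mouth.

```bash
cat > goal.py <<'E'
from h import *
D=88.5
p=np.load("panel.npy");a=np.radians(p[3]);n=norm(p[3]);ey=np.array([-np.sin(a),np.cos(a),0]);ex=np.cross(ey,n)
M={"L":p[:3]-25*ex+58*ey+22*n,"R":p[:3]+28*ex-58*ey+22*n}
def pose(f,h,ang,du=0,dv=0):
    """tip h mm above the mouth, tool x at ang (deg ccw from panel x)"""
    b=np.radians(ang);x=np.cos(b)*ex+np.sin(b)*ey;z=-n
    return M[f]+du*ex+dv*ey+n*(h+D),np.c_[x,np.cross(z,x),z]
E
python3 - <<'E'
from goal import *
plan(*pose("L",15,-24),13,255)
E
```

```text
per row: 21.8 mm, 1.90 deg
[255, 0.0014, 0.0213, 0.004, 0.7, 1.7, 0.4]
[255, 0.0015, 0.0214, 0.0037, 0.7, 1.7, 0.4]
[255, 0.0015, 0.0214, 0.0035, 0.7, 1.7, 0.4]
[255, 0.0015, 0.0215, 0.0033, 0.7, 1.7, 0.4]
[255, 0.0016, 0.0215, 0.0031, 0.7, 1.7, 0.4]
[255, 0.0016, 0.0215, 0.0029, 0.7, 1.7, 0.4]
[255, 0.0017, 0.0215, 0.0027, 0.7, 1.7, 0.4]
[255, 0.0017, 0.0215, 0.0025, 0.7, 1.7, 0.4]
[255, 0.0018, 0.0216, 0.0023, 0.7, 1.7, 0.4]
[255, 0.0019, 0.0216, 0.0021, 0.7, 1.7, 0.4]
[255, 0.002, 0.0216, 0.0019, 0.7, 1.7, 0.4]
[255, 0.0021, 0.0216, 0.0017, 0.7, 1.7, 0.4]
[255, 0.0022, 0.0216, 0.0015, 0.7, 1.7, 0.4]
```

Emit:
servo_tool(
  commands=[
    [[255,0.0014,0.021,0.004,0.7,1.7,0.4],[255,0.0015,0.021,0.004,0.7,1.7,0.4],[255,0.0015,0.021,0.0035,0.7,1.7,0.4],[255,0.0015,0.0215,0.0033,0.7,1.7,0.4],[255,0.0016,0.0215,0.003,0.7,1.7,0.4],[255,0.0016,0.0215,0.003,0.7,1.7,0.4],[255,0.0017,0.0215,0.0027,0.7,1.7,0.4],[255,0.0017,0.0215,0.0025,0.7,1.7,0.4],[255,0.0018,0.0215,0.0023,0.7,1.7,0.4],[255,0.0019,0.0215,0.002,0.7,1.7,0.4]],
  ],
)

```text
clock: 6.87
position: [494.3, -86.3, 202.5]
ee_rot: [0.945, -0.287, 0.158, -0.021]
contact_force: [0.1, -0.3, -2.2]
gripper_width: 17.3
grasp_force: 67.5
```

Emit:
servo_tool(
  commands=[
    [[255,0.002,0.0215,0.002,0.7,1.7,0.4],[255,0.002,0.0215,0.0015,0.7,1.7,0.4],[255,0.002,0.0215,0.0015,0.7,1.7,0.4],[255,0,0,0,0,0,0],[255,0,0,0,0,0,0],[255,0,0,0,0,0,0],[255,0,0,0,0,0,0]],
  ],
)

```text
clock: 7.45
position: [468.2, -142.2, 191.7]
ee_rot: [0.933, -0.294, 0.205, -0.027]
contact_force: [0.3, -1.0, -2.6]
gripper_width: 17.2
grasp_force: 67.5
```

```bash
python3 - <<'E'
from goal import *
w=get("wrist","l1");print(rel(*pose("L",15,-24)));q,Rn,s=tool();print(q)
print("mouth",proj(w,M["L"]),"tip",proj(w,q+Rn@[0,0,D]))
c=proj(w,M["L"]).astype(int);print(c)
cv2.imwrite("pics/l1c.png",cv2.resize(w["frame"][c[1]-60:c[1]+60,c[0]-80:c[0]+80],(800,600),interpolation=2))
E
```

```text
(array([-0.1,  3.4,  0.2]), array([-0.25,  0.27, -0.35]))
[ 468.22318582 -142.11631867  191.70991404]
mouth [326.1399823  196.90238867] tip [320.94823033 204.16755723]
[326 196]
```

View pics/l1c.png

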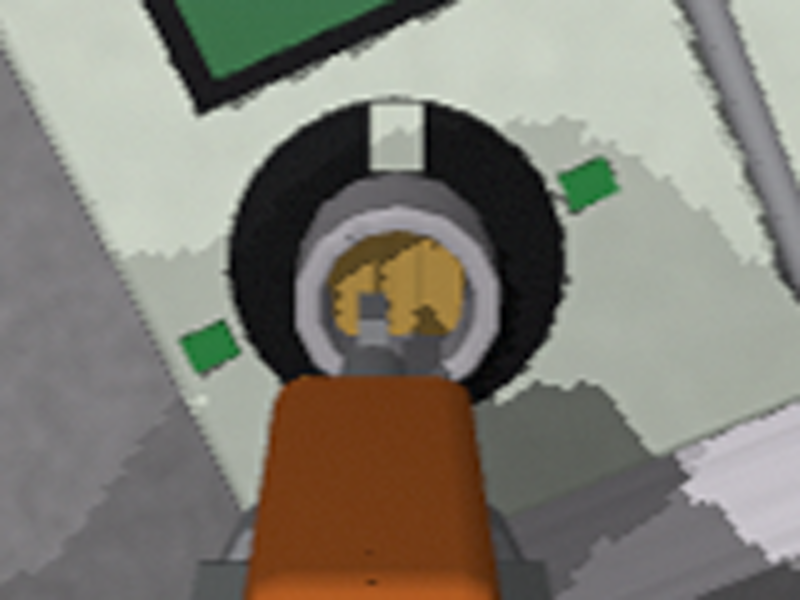

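The crop confirms the model. The mouth centre is at px (325.6,197.2) against a predicted (326.1,196.9), and the blade is at x 320.6 against 320.9, with the slot parallel to the blade. I'll correct by 3.4 mm and descend.

Emit:
servo_tool(
  commands=[
    [[255,0,0.0034,0,-0.2,0.3,-0.4],[255,0,0,0.005,0,0,0],[255,0,0,0.006,0,0,0],[255,0,0,0.006,0,0,0],[255,0,0,0.006,0,0,0],[255,0,0,0.002,0,0,0],[255,0,0,0,0,0,0],[255,0,0,0,0,0,0],[255,0,0,0,0,0,0]],
  ],
)

```text
clock: 8.25
position: [475.7, -147.4, 168.2]
ee_rot: [0.934, -0.291, 0.207, -0.024]
contact_force: [0.1, -0.1, -1.6]
gripper_width: 17.2
grasp_force: 67.5
```

```bash
python3 - <<'E'
from goal import *
w=get("wrist");print(rel(*pose("L",-18.5,-24)));q,Rn,s=tool();print(s["contact_force"])
E
```

```text
(array([ 0.1, -0.8,  9. ]), array([-0.04, -0.05, -0.01]))
[ 0.5542064  -0.68354501 -1.75262181]
```

Emit:
servo_tool(
  commands=[
    [[255,0,-0.0008,0,0,0,0],[255,0,0,0.002,0,0,0],[255,0,0,0.002,0,0,0],[255,0,0,0.002,0,0,0],[255,0,0,0.002,0,0,0],[255,0,0,0.001,0,0,0],[255,0,0,0,0,0,0],[255,0,0,0,0,0,0]],
  ],
)

```text
clock: 8.97
position: [479.5, -147.4, 159.8]
ee_rot: [0.934, -0.291, 0.207, -0.024]
contact_force: [1.3, -0.7, -0.1]
gripper_width: 17.1
grasp_force: 67.5
```

```bash
python3 - <<'E'
from goal import *
print(rel(*pose("L",-18.5,-24)));q,Rn,s=tool();print(q,s["contact_force"],s["wrist_torque"],s["joints"])
print(rel(*pose("L",-18.5,-90)))
E
```

```text
(array([ 0.4, -0.2, -0.4]), array([-0.  , -0.  , -0.01]))
[ 479.52221537 -147.41105313  159.80371694] [ 1.25064862 -0.65940985 -0.1292412 ] [0.15100507 0.93964694 0.00943241] [ 0.06784953  0.07346684 -0.81913776  0.36839009 -0.28851829  0.56469437]
(array([ 0.4, -0.2, -0.4]), array([-0.  , -0.  , 65.99]))
```

Emit:
servo_tool(
  commands=[
    [[255,0,0,0,0,0,6],[255,0,0,0,0,0,6],[255,0,0,0,0,0,6],[255,0,0,0,0,0,6],[255,0,0,0,0,0,6],[255,0,0,0,0,0,6],[255,0,0,0,0,0,6],[255,0,0,0,0,0,6],[255,0,0,0,0,0,6],[255,0,0,0,0,0,6]],
  ],
)

```text
clock: 9.8
position: [479.3, -147.4, 159.9]
ee_rot: [-0.661, 0.721, -0.167, 0.125]
contact_force: [-1.1, 1.4, -0.8]
gripper_width: 17.3
grasp_force: 67.5
```

Emit:
servo_tool(
  commands=[
    [[255,0,0,0,0,0,4],[255,0,0,0,0,0,4],[255,0,0,0,0,0,3],[255,0,0,0,0,0,0],[255,0,0,0,0,0,0],[255,0,0,0,0,0,0]],
  ],
)

```text
clock: 10.3
position: [479.3, -147.4, 159.9]
ee_rot: [-0.591, 0.779, -0.155, 0.14]
contact_force: [-1.4, 0.5, -0.8]
gripper_width: 17.4
grasp_force: 67.6
```

```bash
cat > chk.py <<'E'
from goal import *
import sys
f=sys.argv[1]
w=get("wrist",sys.argv[2]);print(rel(*pose(f,-18.5,-90)));q,Rn,s=tool();print(s["contact_force"],s["wrist_torque"],s["joints"][-2:],s["gripper_width"])
F=M[f]-22*n
# disc sampled at r=24 mm: white line angle (ccw from panel x)
A=np.arange(-180,180,1.);hsv=cv2.cvtColor(w["frame"],cv2.COLOR_BGR2HSV);o=[]
for a_ in A:
    b=np.radians(a_);vs=[]
    for r in(22,24):
        u,v=proj(w,F+r*(np.cos(b)*ex+np.sin(b)*ey)).round().astype(int);vs.append(int(hsv[v,u,2]) if 0<=u<640 and 0<=v<400 and hsv[v,u,1]<60 else 0)
    o.append(min(vs))
o=np.array(o);g=A[o>95];print("bright angles",g.astype(int).tolist())
E
python3 chk.py L l2
```

```text
(array([-0.1, -0.6, -0.2]), array([ 0.  , -0.  , -4.95]))
[-1.71076251  0.73685382 -0.92503796] [0.36158456 1.31065711 0.19161866] [-0.2888524  -0.67351063] 17.509278409735018
bright angles [-89, -88, -87, -86, -85, -84, -83, -82, -81, -80, -79, -78, -77, -76, -75, -74, -73, -72, -71, -70, -69]
```

Emit:
servo_tool(
  commands=[
    [[255,0,0,0,0,0,4],[255,0,0,0,0,0,4],[255,0,0,0,0,0,3],[255,0,0,0,0,0,2],[255,0,0,0,0,0,0],[255,0,0,0,0,0,0],[255,0,0,0,0,0,0]],
  ],
)

```text
clock: 10.93
position: [479.3, -147.3, 159.8]
ee_rot: [-0.499, 0.841, -0.138, 0.156]
contact_force: [-2.4, 1.9, -0.0]
gripper_width: 17.3
grasp_force: 67.8
```

```bash
python3 chk.py L l3
```

```text
(array([-0.1, -0.6, -0.2]), array([ -0.  ,   0.  , -17.94]))
[-2.8580589   2.13592879 -0.5868315 ] [0.69128117 1.63327347 0.38714209] [-0.2887759  -0.90040479] 17.400231690021823
bright angles [-99, -98, -97, -96, -95, -94, -93, -92, -91, -90, -89, -88, -87, -86, -85, -84, -83, -82, -81, -80]
```

Emit:
servo_tool(
  commands=[
    [[255,0,0,0,0,0,2],[255,0,0,0,0,0,2],[255,0,0,0,0,0,1],[255,0,0,0,0,0,0],[255,0,0,0,0,0,0],[255,0,0,0,0,0,0]],
  ],
)

```text
clock: 11.48
position: [479.3, -147.5, 159.8]
ee_rot: [-0.462, 0.862, -0.131, 0.162]
contact_force: [-3.4, 0.7, 0.2]
gripper_width: 17.0
grasp_force: 67.9
```

```bash
python3 chk.py L l4
```

```text
(array([-0.4, -0.5, -0.2]), array([ 1.000e-02, -2.000e-02, -2.298e+01]))
[-2.36494181  0.63214046 -0.27242966] [0.22702295 1.74559105 0.33625936] [-0.28899838 -0.98808313] 17.487353296829372
bright angles [-99, -98, -97, -96, -95, -94, -93, -92, -91, -90, -89, -88, -87, -86, -85, -84, -83, -82, -81]
```

The line is on the marks and no longer moves with more turn, so it is at the stop. I'll back off slightly, lift out and check the key's yaw in the grip.

Emit:
servo_tool(
  commands=[
    [[255,0,0,0,0,0,-4],[255,0,0,0,0,0,-4],[255,0,0,-0.004,0,0,0],[255,0,0,-0.006,0,0,0],[255,0,0,-0.01,0,0,0],[255,0,0,-0.014,0,0,0],[255,0,0,-0.01,0,0,0],[255,0,0,0,0,0,0],[255,0,0,0,0,0,0],[255,0,0,0,0,0,0]],
  ],
)

```text
clock: 12.37
position: [462.0, -144.0, 200.2]
ee_rot: [-0.52, 0.828, -0.142, 0.153]
contact_force: [-0.5, 0.9, -1.3]
gripper_width: 17.4
grasp_force: 67.4
```

```bash
python3 chk.py L l5; python3 - <<'E'
from goal import *
for nm in("g1","l5"):
    d={"frame":cv2.imread(f"pics/{nm}.png")}
    m=mask(d,(3,120,40),(18,255,255),(250,150,400,399))
    c=blobs(m)[0];o=[]
    for y in range(215,300,8):
        xs=np.nonzero(m[y])[0];o.append((y,int(xs.min()),int(xs.max())))
    print(nm,o)
# tip
f=cv2.imread("pics/l5.png")
cv2.imwrite("pics/l5c.png",cv2.resize(f[140:290,220:420],(800,600),interpolation=2))
E
```

```text
(array([-0.1, -0.6, 43.5]), array([-0.000e+00,  1.000e-02, -1.504e+01]))
[-0.07006179 -0.62628038 -1.5232    ] [ 1.50840391e-01  9.23610519e-01 -5.57804824e-04] [-0.43662679 -0.76849782] 17.105279675641064
bright angles [-100, -99, -98, -97, -96, -95, -94, -93, -92, -91, -90, -89, -88, -87, -86, -85, -84, -83, -82, -81, -80, 88, 89, 90, 91, 92, 93, 94, 95, 96, 97, 98, 99, 100]
g1 [(215, 302, 339), (223, 300, 340), (231, 298, 341), (239, 297, 343), (247, 296, 344), (255, 295, 345), (263, 295, 345), (271, 294, 345), (279, 294, 345), (287, 295, 345), (295, 296, 344)]
l5 [(215, 302, 338), (223, 300, 340), (231, 299, 341), (239, 297, 343), (247, 296, 344), (255, 295, 345), (263, 295, 345), (271, 294, 346), (279, 295, 346), (287, 295, 345), (295, 296, 344)]
```

View pics/l5c.png

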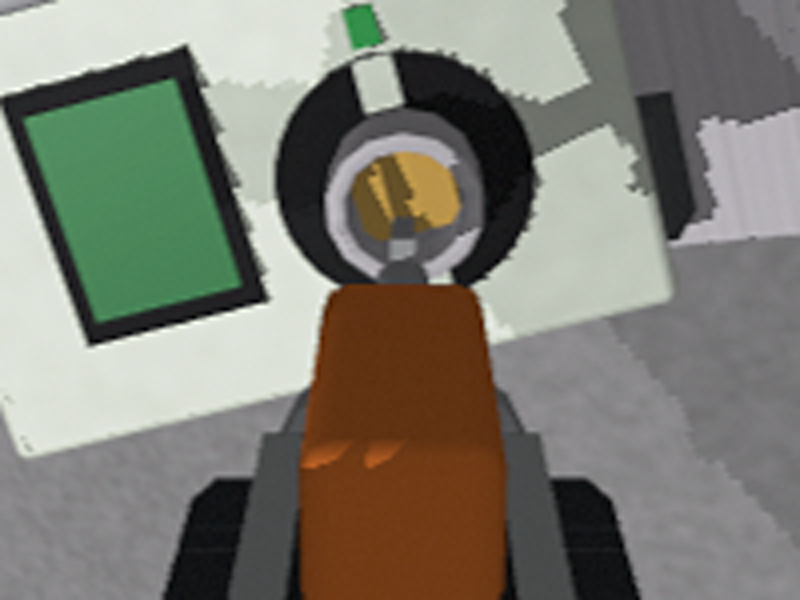

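The left line points at its green mark and the key hasn't slipped in the grip (handle edges identical to before). On to the right fastener.

```bash
python3 - <<'E'
from goal import *
plan(*pose("R",20,-22.8),14,255)
E
```

```text
per row: 9.1 mm, 5.87 deg
[255, 0.007, -0.0058, 0.0004, -0.0, 0.0, -5.9]
[255, 0.0076, -0.0051, 0.0004, -0.0, 0.0, -5.9]
[255, 0.0081, -0.0043, 0.0004, -0.0, 0.0, -5.9]
[255, 0.0085, -0.0035, 0.0004, -0.0, 0.0, -5.9]
[255, 0.0088, -0.0026, 0.0004, -0.0, 0.0, -5.9]
[255, 0.009, -0.0017, 0.0004, -0.0, 0.0, -5.9]
[255, 0.0091, -0.0007, 0.0004, -0.0, 0.0, -5.9]
[255, 0.0091, 0.0002, 0.0004, -0.0, 0.0, -5.9]
[255, 0.0091, 0.0011, 0.0004, -0.0, 0.0, -5.9]
[255, 0.0089, 0.0021, 0.0004, -0.0, 0.0, -5.9]
[255, 0.0086, 0.003, 0.0004, -0.0, 0.0, -5.9]
[255, 0.0083, 0.0038, 0.0004, -0.0, 0.0, -5.9]
[255, 0.0079, 0.0047, 0.0004, -0.0, 0.0, -5.9]
[255, 0.0073, 0.0054, 0.0004, -0.0, 0.0, -5.9]
```

Emit:
servo_tool(
  commands=[
    [[255,0.007,-0.006,0,0,0,-5.9],[255,0.0075,-0.005,0,0,0,-5.9],[255,0.008,-0.0043,0,0,0,-5.9],[255,0.0085,-0.0035,0,0,0,-5.9],[255,0.009,-0.0026,0,0,0,-5.9],[255,0.009,-0.0017,0,0,0,-5.9],[255,0.009,-0.0007,0,0,0,-5.9],[255,0.009,0,0,0,0,-5.9],[255,0.009,0.001,0,0,0,-5.9],[255,0.009,0.002,0,0,0,-5.9]],
  ],
)

```text
clock: 13.25
position: [481.5, -232.3, 215.0]
ee_rot: [0.862, -0.462, 0.198, -0.063]
contact_force: [-0.9, 0.6, -0.7]
gripper_width: 17.4
grasp_force: 67.5
```

Emit:
servo_tool(
  commands=[
    [[255,0.0086,0.003,0,0,0,-5.9],[255,0.0083,0.004,0,0,0,-5.9],[255,0.008,0.0047,0,0,0,-5.9],[255,0.0073,0.0054,0.005,0,0,-5.9],[255,0,0,0,0,0,0],[255,0,0,0,0,0,0],[255,0,0,0,0,0,0],[255,0,0,0,0,0,0]],
  ],
)

```text
clock: 13.92
position: [491.0, -267.1, 217.4]
ee_rot: [0.938, -0.279, 0.207, -0.022]
contact_force: [-0.2, -0.7, -0.0]
gripper_width: 17.3
grasp_force: 67.5
```

```bash
python3 - <<'E'
from goal import *
w=get("wrist","r1");print(rel(*pose("R",3,-22.8)));q,Rn,s=tool();print(q,s["joints"].round(3))
# mouth ring check: bright grey ring
print("mouth",proj(w,M["R"]),"foot",proj(w,M["R"]-22*n))
g=mask(w,(50,90,60),(80,255,255),(200,80,450,320))
print([np.round(cv2.minAreaRect(c)[0],1).tolist() for c in blobs(g,20)])
for v in(31,-31,33,-33):print(v,proj(w,M["R"]-22*n+v*ey).round(1))
E
python3 chk.py R r1b
```

```text
(array([-0.4,  0.8, 17.2]), array([-0.02,  0.01,  0.36]))
[ 491.1048062  -267.06301424  217.58604468] [-0.215  0.113 -0.463 -0.022 -0.576  1.224]
mouth [321.87872638 195.64150931] foot [321.72394771 187.37672153]
[[211.4, 228.9], [359.0, 173.1], [283.9, 202.7], [256.7, 275.6]]
31 [286.9 201.2]
-31 [357.5 173.2]
33 [284.7 202.1]
-33 [359.8 172.3]
(array([-0.5,  0.8, 38.9]), array([-3.000e-02,  1.000e-02,  6.758e+01]))
[ 0.25257975 -0.45552302 -1.237955  ] [0.20052366 0.97184853 0.0894117 ] [-0.5757028   1.22453567] 17.550711428915392
bright angles [-31, -30, -29, -28, -27, -26, -25, -24, -23, -22, -21, -20, -19, -18, -17, -16, -15, -14, -13, -12, -11]
```

Emit:
servo_tool(
  commands=[
    [[255,-0.0004,0.0006,0,0,0,0],[255,0,0,0.006,0,0,0],[255,0,0,0.006,0,0,0],[255,0,0,0.006,0,0,0],[255,0,0,0.006,0,0,0],[255,0,0,0.005,0,0,0],[255,0,0,0,0,0,0],[255,0,0,0,0,0,0],[255,0,0,0,0,0,0]],
  ],
)

```text
clock: 14.77
position: [502.5, -270.0, 191.1]
ee_rot: [0.938, -0.278, 0.208, -0.021]
contact_force: [-0.9, -0.7, -1.7]
gripper_width: 17.5
grasp_force: 67.5
```

```bash
python3 - <<'E'
from goal import *
w=get("wrist");print(rel(*pose("R",-18.5,-22.)));q,Rn,s=tool();print(s["contact_force"])
E
```

```text
(array([-0.8,  0. , 10. ]), array([-0.02, -0.05, -0.4 ]))
[-0.47243527 -0.67073316 -1.65696649]
```

Emit:
servo_tool(
  commands=[
    [[255,-0.0008,0,0.001,0,0,0],[255,0,0,0.002,0,0,0],[255,0,0,0.002,0,0,0],[255,0,0,0.002,0,0,0],[255,0,0,0.002,0,0,0],[255,0,0,0.001,0,0,0],[255,0,0,0,0,0,0],[255,0,0,0,0,0,0]],
  ],
)

```text
clock: 15.48
position: [505.8, -270.3, 181.5]
ee_rot: [0.938, -0.278, 0.207, -0.021]
contact_force: [0.1, -0.1, -0.8]
gripper_width: 17.8
grasp_force: 67.5
```

```bash
python3 chk.py R r2
```

```text
(array([ 0.3, -0. , -0.2]), array([-3.00e-02, -1.00e-02,  6.76e+01]))
[-0.46413255  0.19798706 -1.64885194] [0.18635726 0.93715649 0.02270444] [-0.48683929  1.22856238] 17.577173404869843
bright angles [-31, -30, -29, -28, -27, -26, -25, -24, -23, -22, -21, -20, -19, -18, -17, -16, -15, -14, -13, -12]
```

Seated freely at depth. Now turning about 86° in all, as the left one needed.

Emit:
servo_tool(
  commands=[
    [[255,0,0,0,0,0,6],[255,0,0,0,0,0,6],[255,0,0,0,0,0,6],[255,0,0,0,0,0,6],[255,0,0,0,0,0,6],[255,0,0,0,0,0,6],[255,0,0,0,0,0,6],[255,0,0,0,0,0,6],[255,0,0,0,0,0,6],[255,0,0,0,0,0,6]],
  ],
)

```text
clock: 16.37
position: [505.3, -270.4, 181.5]
ee_rot: [-0.671, 0.711, -0.168, 0.122]
contact_force: [-0.1, -0.1, -1.5]
gripper_width: 17.1
grasp_force: 67.5
```

Emit:
servo_tool(
  commands=[
    [[255,0,0,0,0,0,6],[255,0,0,0,0,0,6],[255,0,0,0,0,0,6],[255,0,0,0,0,0,4],[255,0,0,0,0,0,3],[255,0,0,0,0,0,2],[255,0,0,0,0,0,0],[255,0,0,0,0,0,0],[255,0,0,0,0,0,0]],
  ],
)

```text
clock: 17.12
position: [505.3, -270.2, 181.5]
ee_rot: [-0.489, 0.847, -0.136, 0.158]
contact_force: [-1.6, 1.0, -0.6]
gripper_width: 17.4
grasp_force: 67.7
```

```bash
python3 chk.py R r3
```

```text
(array([-0.2, -0.7, -0.1]), array([  0.03,  -0.  , -19.35]))
[-1.92159471  0.94247431 -0.13933627] [0.2329863  1.55281334 0.16472988] [-0.48773183 -0.28902853] 17.3295709417169
bright angles [-99, -98, -97, -96, -95, -94, -93, -92, -91, -90, -89, -88, -87, -86, -85, -84, -83, -82, -81, -80]
```

Emit:
servo_tool(
  commands=[
    [[255,0,0,0,0,0,2],[255,0,0,0,0,0,2],[255,0,0,0,0,0,2],[255,0,0,0,0,0,0],[255,0,0,0,0,0,0],[255,0,0,0,0,0,0]],
  ],
)

```text
clock: 17.67
position: [505.3, -269.9, 181.4]
ee_rot: [-0.444, 0.871, -0.127, 0.165]
contact_force: [-3.4, 2.9, 1.6]
gripper_width: 17.4
grasp_force: 68.0
```

```bash
python3 chk.py R r4
```

```text
(array([-0. , -0.9, -0.2]), array([ 4.000e-02,  2.000e-02, -2.536e+01]))
[-3.95581185  4.03686321  1.2188904 ] [1.10910517 1.73120024 0.81046679] [-0.48783594 -0.39369693] 17.2970862501386
bright angles [-100, -99, -98, -97, -96, -95, -94, -93, -92, -91, -90, -89, -88, -87, -86, -85, -84, -83, -82, -81, -80, -79]
```

Emit:
servo_tool(
  commands=[
    [[255,0,0,0,0,0,-4],[255,0,0,0,0,0,-5],[255,0,0,-0.004,0,0,0],[255,0,0,-0.006,0,0,0],[255,0,0,-0.01,0,0,0],[255,0,0,-0.014,0,0,0],[255,0,0,-0.01,0,0,0],[255,0,0,0,0,0,0],[255,0,0,0,0,0,0],[255,0,0,0,0,0,0]],
  ],
)

```text
clock: 18.55
position: [488.0, -266.9, 221.9]
ee_rot: [-0.51, 0.834, -0.14, 0.155]
contact_force: [-0.0, 0.2, -1.7]
gripper_width: 17.3
grasp_force: 67.4
```

```bash
python3 chk.py R r5; python3 - <<'E'
from goal import *
m=mask({"frame":cv2.imread("pics/r5.png")},(3,120,40),(18,255,255),(250,150,400,399))
print([(y,int(np.nonzero(m[y])[0].min()),int(np.nonzero(m[y])[0].max())) for y in (215,231,263,295)])
plan([589,106,241],frame([0,0,1],-29.8),20,255)
E
```

```text
(array([-0. , -0.6, 43.5]), array([ 0.000e+00,  1.000e-02, -1.643e+01]))
[-0.63257986 -0.90639563 -2.04730093] [0.22889033 0.95933595 0.03450986] [-0.58519014 -0.24047577] 17.346273647962956
bright angles [-100, -99, -98, -97, -96, -95, -94, -93, -92, -91, -90, -89, -88, -87, -86, -85, -84, -83, -82, -81, -80, -79, 87, 88, 89, 90, 91, 92, 93, 94, 95, 96, 97, 98, 99, 100, 101]
[(215, 302, 338), (231, 299, 341), (263, 295, 345), (295, 296, 344)]
per row: 19.3 mm, 4.50 deg
[255, -0.019, 0.0037, -0.0003, -1.2, -0.6, -4.3]
[255, -0.0192, 0.0023, -0.0, -1.2, -0.6, -4.3]
[255, -0.0193, 0.0009, 0.0002, -1.2, -0.6, -4.3]
[255, -0.0193, -0.0006, 0.0004, -1.2, -0.6, -4.3]
[255, -0.0192, -0.002, 0.0006, -1.2, -0.6, -4.3]
[255, -0.019, -0.0035, 0.0008, -1.2, -0.6, -4.3]
[255, -0.0187, -0.0049, 0.0009, -1.2, -0.6, -4.3]
[255, -0.0183, -0.0063, 0.001, -1.2, -0.6, -4.3]
[255, -0.0177, -0.0077, 0.001, -1.2, -0.6, -4.3]
[255, -0.0171, -0.009, 0.001, -1.2, -0.6, -4.3]
[255, -0.0163, -0.0103, 0.001, -1.2, -0.6, -4.3]
[255, -0.0155, -0.0115, 0.0009, -1.2, -0.6, -4.3]
[255, -0.0146, -0.0127, 0.0008, -1.2, -0.6, -4.3]
[255, -0.0136, -0.0137, 0.0007, -1.2, -0.6, -4.3]
[255, -0.0125, -0.0147, 0.0006, -1.2, -0.6, -4.3]
[255, -0.0114, -0.0156, 0.0004, -1.2, -0.6, -4.3]
[255, -0.0102, -0.0164, 0.0002, -1.2, -0.6, -4.3]
[255, -0.0089, -0.0172, -0.0001, -1.2, -0.6, -4.3]
[255, -0.0076, -0.0178, -0.0004, -1.2, -0.6, -4.3]
[255, -0.0063, -0.0183, -0.0007, -1.2, -0.6, -4.3]
```

Both are at the stop. Returning to the stand, with an extra 25 mm lift first.

Emit:
servo_tool(
  commands=[
    [[255,0,0,-0.025,0,0,0],[255,-0.019,0.0037,0,-1.2,-0.6,-4.3],[255,-0.019,0.0023,0,-1.2,-0.6,-4.3],[255,-0.019,0.001,0,-1.2,-0.6,-4.3],[255,-0.019,-0.0006,0,-1.2,-0.6,-4.3],[255,-0.019,-0.002,0.001,-1.2,-0.6,-4.3],[255,-0.019,-0.0035,0.001,-1.2,-0.6,-4.3],[255,-0.019,-0.005,0.001,-1.2,-0.6,-4.3],[255,-0.018,-0.006,0.001,-1.2,-0.6,-4.3],[255,-0.018,-0.008,0.001,-1.2,-0.6,-4.3]],
  ],
)

```text
clock: 19.43
position: [523.2, -96.9, 251.9]
ee_rot: [0.777, -0.618, 0.081, -0.09]
contact_force: [0.3, -0.9, -1.4]
gripper_width: 17.5
grasp_force: 67.5
```

Emit:
servo_tool(
  commands=[
    [[255,-0.017,-0.009,0.001,-1.2,-0.6,-4.3],[255,-0.016,-0.01,0.001,-1.2,-0.6,-4.3],[255,-0.0155,-0.0115,0.001,-1.2,-0.6,-4.3],[255,-0.0145,-0.0125,0.001,-1.2,-0.6,-4.3],[255,-0.0135,-0.0135,0.001,-1.2,-0.6,-4.3],[255,-0.0125,-0.0145,0,-1.2,-0.6,-4.3],[255,-0.0115,-0.0155,0,-1.2,-0.6,-4.3],[255,-0.01,-0.0165,0,-1.2,-0.6,-4.3],[255,-0.009,-0.017,0,-1.2,-0.6,-4.3],[255,-0.0075,-0.018,0,-1.2,-0.6,-4.3]],
  ],
)

```text
clock: 20.27
position: [573.2, 88.7, 261.0]
ee_rot: [0.957, -0.291, 0.005, -0.005]
contact_force: [0.4, -0.3, -0.8]
gripper_width: 17.7
grasp_force: 67.4
```

Emit:
servo_tool(
  commands=[
    [[255,-0.006,-0.018,0,-1.2,-0.6,-4.3],[255,0,0,0,0,0,0],[255,0,0,0,0,0,0],[255,0,0,0,0,0,0]],
  ],
)

```text
clock: 20.6
position: [577.8, 105.8, 261.2]
ee_rot: [0.967, -0.257, -0.003, 0.003]
contact_force: [-0.8, -0.4, -1.0]
gripper_width: 17.2
grasp_force: 67.5
```

```bash
python3 - <<'E'
from h import *
w=get("wrist","s1");q,Rn,s=tool();print(q,s["joint_vel"].round(3),rel([589,106,200],frame([0,0,1],-29.7)))
E
```

```text
[577.71954793 105.41526459 261.52611182] [-0.006 -0.012 -0.002  0.001 -0.003  0.004] (array([ 9.7, -6.5, 61.5]), array([ 0.41,  0.17, -0.06]))
```

Emit:
servo_tool(
  commands=[
    [[255,0.0097,-0.0065,0,0.4,0.2,0],[255,0,0,0.02,0,0,0],[255,0,0,0.03,0,0,0],[255,0,0,0.01,0,0,0],[255,0,0,0,0,0,0],[255,0,0,0,0,0,0],[255,0,0,0,0,0,0],[255,0,0,0,0,0,0]],
  ],
)

```text
clock: 21.32
position: [590.8, 106.9, 204.0]
ee_rot: [0.967, -0.256, 0.002, -0.001]
contact_force: [0.3, 0.6, -0.5]
gripper_width: 17.7
grasp_force: 67.6
```

```bash
python3 - <<'E'
from h import *
w=get("wrist","s2");q,Rn,s=tool();print(q,s["joint_vel"].round(3),rel([589,106,105],frame([0,0,1],-29.7)))
print("hole pred",proj(w,(589,106,92)))
cv2.imwrite("pics/s2c.png",cv2.resize(w["frame"][120:270,220:420],(800,600),interpolation=2))
E
```

```text
[590.63507272 106.93114955 203.84521438] [ 0.002  0.001 -0.009 -0.003  0.001 -0.001] (array([-1.3,  1.9, 98.8]), array([-0.18, -0.2 ,  0.01]))
hole pred [323.70743213 195.93083604]
```

View pics/s2c.png

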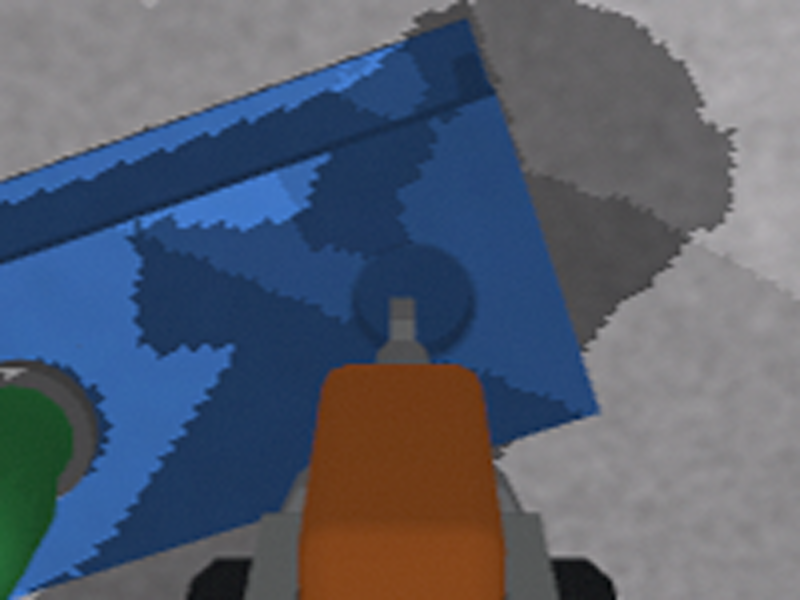

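The crop shows the hole centred at px (323.4,194.8), matching the prediction (323.7,195.9), with the blade about 2 mm to its left. I'll correct and descend.

Emit:
servo_tool(
  commands=[
    [[255,-0.0013,0.0019,0,-0.2,-0.2,0],[255,0,0,0.01,0,0,0],[255,0,0,0.015,0,0,0],[255,0,0,0.015,0,0,0],[255,0,0,0.015,0,0,0],[255,0,0,0.015,0,0,0],[255,0,0,0.01,0,0,0],[255,0,0,0,0,0,0],[255,0,0,0,0,0,0],[255,0,0,0,0,0,0]],
  ],
)

```text
clock: 22.2
position: [588.1, 105.8, 122.9]
ee_rot: [0.967, -0.256, -0.001, 0.001]
contact_force: [1.1, -0.4, -1.4]
gripper_width: 16.9
grasp_force: 67.6
```

```bash
python3 - <<'E'
from h import *
w=get("wrist");q,Rn,s=tool();print(q,s["contact_force"],rel([589,106,105],frame([0,0,1],-29.7)))
E
```

```text
[588.14294907 105.87119031 123.1490265 ] [ 0.6268953   0.04349856 -0.70278682] (array([ 0.7, -0.6, 18.1]), array([0.07, 0.05, 0.02]))
```

Emit:
servo_tool(
  commands=[
    [[255,0.0006,-0.0005,0.006,0,0,0],[255,0,0,0.006,0,0,0],[255,0,0,0.003,0,0,0],[255,0,0,0.0015,0,0,0],[255,0,0,0.001,0,0,0],[255,0,0,0,0,0,0],[255,0,0,0,0,0,0],[255,0,0,0,0,0,0]],
  ],
)

```text
clock: 22.92
position: [588.3, 105.8, 104.6]
ee_rot: [0.967, -0.256, -0.001, 0.001]
contact_force: [-1.1, 0.0, -1.1]
gripper_width: 17.3
grasp_force: 67.8
```

Emit:
servo_tool(
  commands=[
    [[255,0,0,0.0005,0,0,0],[255,0,0,0.0005,0,0,0],[255,0,0,0,0,0,0],[255,0,0,0,0,0,0]],
  ],
)

```text
clock: 23.25
position: [588.3, 105.8, 104.5]
ee_rot: [0.967, -0.256, -0.001, 0.001]
contact_force: [-2.3, 0.3, 5.7]
gripper_width: 17.2
grasp_force: 68.4
```

The collar has seated: the force rose and the height stopped changing. Releasing to partly open and retreating.

Emit:
servo_tool(
  commands=[
    [[190,0,0,0,0,0,0],[150,0,0,0,0,0,0],[100,0,0,0,0,0,0],[100,0,0,0,0,0,0],[100,0,0,0,0,0,0],[100,0,0,0,0,0,0]],
  ],
)

```text
clock: 23.75
position: [588.1, 105.7, 103.4]
ee_rot: [0.967, -0.256, -0.002, 0.001]
contact_force: [-0.5, -0.8, -0.7]
gripper_width: 52.1
grasp_force: 0.0
```

Emit:
servo_tool(
  commands=[
    [[100,0,0,-0.01,0,0,0],[100,0,0,-0.02,0,0,0],[100,0,0,-0.03,0,0,0],[100,0,0,-0.03,0,0,0],[100,0,0,-0.03,0,0,0],[100,0,0,-0.01,0,0,0],[100,0,0,0,0,0,0],[100,0,0,0,0,0,0],[100,0,0,0,0,0,0]],
  ],
)

```text
clock: 24.5
position: [587.5, 105.7, 232.0]
ee_rot: [0.967, -0.256, -0.003, 0.002]
contact_force: [-0.2, 0.5, -1.0]
gripper_width: 51.7
grasp_force: 0.0
```

```bash
python3 - <<'E'
from h import *
w=get("wrist","f1");t=get("top","f1t");q,Rn,s=tool();print(q,s["contact_force"],s["gripper_width"],s["joint_vel"].round(3))
m=mask(w,(5,150,60),(16,255,255));c=blobs(m,50)[0];print(cv2.minAreaRect(c),cv2.boundingRect(c))
for P in((589,106,142),(589,106,98)):print(proj(w,P))
b=cv2.absdiff(cv2.imread("pics/top0.png"),t["frame"])
cv2.imwrite("pics/f1c.png",np.vstack([cv2.resize(t["frame"][145:240,210:420],(600,271),interpolation=2),cv2.resize(w["frame"][60:340,80:640],(600,300))]))
E
```

```text
[587.6751167  105.58391574 231.64509509] [0.68054755 0.81678758 0.09253869] 51.54151853937706 [-0.001  0.002  0.005  0.004 -0.003 -0.001]
((318.5, 195.0), (82.0, 25.0), 90.0) (306, 154, 26, 83)
[319.0708164  201.35202604]
[318.9161929  183.96241631]
```

View pics/f1c.png

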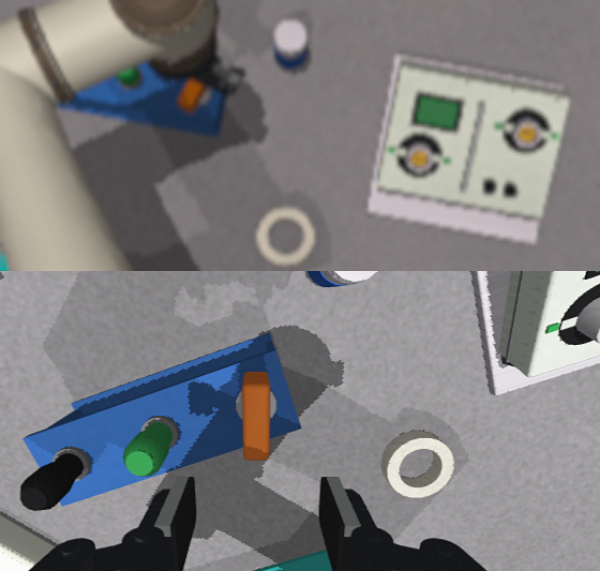

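The top and wrist crops show the key upright and seated in its hole, with both white lines on the green marks. The drivers, can and tape are undisturbed, and the robot is clear and still. Handing in.

```bash
python3 -c "
from bench import ticket
print(ticket.job_done())"
```

```text
the job is handed in; nothing more can be done
None
```

I handed the job in: both fasteners are turned to their stops with the white lines on the green marks, and the key is back upright in its stand hole and released; by the final camera check nothing else on the bench had moved.

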